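# Prime the dosing pump, refit its loose knob on the D-shaft and keep it pressed

## Task

On the cleaning-cupboard shelf, first wind the dosing pump's green priming wheel clockwise (seen from above) by its black crank grip until it comes up against its end stop, a full turn or a little more. Then pick up the loose yellow knob, turn it so that the flat in its bore matches the flat of the pump's brass D-shaft, push it fully home, and press shaft and knob down to the bottom of the spring travel. Finish still gripping the knob and keeping it pressed down; leave everything else on the shelf where it stands.

Things in the scene. Friction and masses are not known exactly. Their poses are not given: they have to be found in the camera images.
- prime_wheel (a joint): angle of the green priming wheel (120 mm across, its top face 97 mm above the shelf, flat on top of the pump, axis vertical); grows clockwise seen from above; starts between 0 and 1.2, hard stop at 7.5 rad; it has only light friction (about 0.06 N m) and stays where it is left
- wheel_axis (a point): point on the wheel's vertical axis at its top face (97 mm above the shelf), fixed to the pump, axes as pump. The crank grip's axis is 45 mm from it, at the angle (2.79 - prime_wheel) from this x axis, counter-clockwise positive seen from above
- crank_top (a point): centre of the top of the black crank grip: an upright cylinder 18 mm in diameter and 45 mm tall standing on the wheel's rim, top 142.5 mm above the shelf; it spins freely on its own pin, so a gripper can hold it and carry it round without turning
- knob: loose yellow knob, upright on the shelf, 60 g, 46 mm tall. Origin: centre of its underside, z up. Round hub, 42 mm diameter, up to 24 mm height; above it a flat-sided grip bar 42 mm long (x), 14 mm wide (y), from 24 to 46 mm. Below, a D-bore 20 mm deep: 18 mm diameter, its flat on the +x side 3 mm from the axis. A black pointer line marks the +x end, the side of the flat
- knob_pointer (a point): outer end of the knob's black pointer line, 20 mm along +x from the knob's axis, on top of the grip bar (46 mm above its underside). The fit of bore on shaft has about 1 mm clearance all round
- shaft_foot (a point): foot of the brass D-shaft, on its axis, on the dark shoulder ring (29 mm diameter) that the fitted knob's underside rests on; 82 mm above the shelf when up; moves with the shaft. z up, x towards the shaft's flat. Shaft 17 mm tall, 16 mm diameter, flat 2 mm from the axis, its top slightly chamfered. The knob fits with its x axis along this x axis, within about 0.1 rad
- plunger (a joint): how far shaft and shoulder are pressed down, 0 (up) to 0.008 m (bottom stop); a spring resists with about 4 N at the start and 10 N at the bottom and pushes it back up when let go
- selector (a joint): how far the shaft is turned in the pump, counter-clockwise from above (starts between -0.8 and 0.8 rad); stiff, needs about 1 N m to turn; need not be changed
- pump: the grey dosing pump, fixed to the shelf: housing 160 x 360 x 70 mm (x, y, z), origin at the centre of its underside; the wheel stands at y = +100 mm and the shaft at y = -100 mm on its top
- bucket: bystander: red plastic bucket upside down, 210 mm across at the bottom, 190 mm tall; origin at the centre of its underside
- strainer: bystander: stainless steel drain strainer, 84 mm across, 22 mm tall; origin at the centre of its underside
- jar: bystander: clear glass jar with a metal twist cap, 72 mm diameter, 115 mm tall; origin at the centre of its underside
- toilet_brush: bystander: wooden-handled toilet brush upright in its white holder, 110 mm across, 345 mm tall; origin at the centre of its underside
- funnel: bystander: orange plastic funnel standing mouth down, 116 mm across, 125 mm tall; origin at the centre of its underside
- spray_bottle: bystander: blue cleaner bottle, 72 mm diameter, 190 mm tall; origin at the centre of its underside

How it is judged:
By the outcome, as a careful person would: the job done as asked, in the order asked, and still so for the second after the job is handed in, while the arm keeps its last pose, push and grip.
It also fails if it takes over 61 s, if anything falls off the work surface, if the arm or the gripper's body presses on something with over 40 N, if the wrist force passes 120 N, or if a joint passes its speed limit or range.

## Robot

A 7-joint arm with a two-finger parallel gripper is mounted at the origin on the work surface. World frame = base frame: x ahead of the robot, y to its left, z up, the work surface at z = 0. Lengths are in mm, angles in rad, forces in N, time in s.
With the tool pointing down it reaches from about 400 to 875 mm from the base axis. Payload 4.4 kg.
Tool frame: the origin (TCP) lies midway between the tips of the shut fingers; the grasp point (between the pads) lies 19 mm behind it; z points along the fingers, y is the line along which they close (so a half turn about z gives the same grasp; the last joint's range is limited). The gripper opens to 85 mm and grips with 20 to 120 N. Pads are 22 mm wide; open, the fingers measure 114 mm over their backs; the gripper's body (76 mm by 85 mm) begins 54 mm behind the grasp point. The pads swing forward as they close: fully open they stand 13 mm farther back than shut.
Start: joints at [-0.066, 0.628, 0.038, 1.517, -0.027, 0.996, -0.02], TCP at [650.014, 0.027, 231.313] pointing down, gripper open.
Joint ranges: [-3.06, 3.06], [-0.37, 2.12], [-1.25, 1.32], [0.18, 2.47], [-1.1, 4.24], [0.23, 1.98], [-2.94, 2.94]. Speed limits (rad/s): [2.57, 2.57, 3.14, 3.14, 3.14, 3.14, 3.14].

## Interface

Orientations are given as [roll, pitch, yaw] about the fixed x, y, z axes, in that order (R = Rz(yaw) Ry(pitch) Rx(roll)).
In Python, from cell import monitor, cams, ctrl gives the robot as it stands.
- The arm moves only by the tool drive_tool, never from a script. Its argument "motion" is a list of rows, each an object with "fingers": the opening, from 0 (shut) to 1 (fully open); "linear": the shift along the tool's x, y, z in m, a list of three; "twist": the turn about the tool's z in rad. In form: [{"fingers": fingers, "linear": [x, y, z], "twist": twist}, ...]. A call has 1 to 5 rows; each row shifts and turns the commanded pose from where the row before left it, along the tool's axes as they then stand; what a row does not reach is not made up. A row lasts 1/12 s, in which the tool goes at most 41.7 mm and 7.16 degrees, less where a joint would pass 70% of its speed; a pose out of reach is approached as far as the arm can. A call with a gripper value outside its range is refused whole. The fingers move at their own pace and stop on an object; the grip force is fixed at half the most. Time passes only in rows, so rows that do not move let the fingers close. It gives the time, the measured TCP pose, the force, the opening and the grip force at its end, in the units of the state.
- monitor.read_state(): the state, without advancing time (a new reading comes with each control period).
- cams.get_image(name): name is "scene" or "side" or "wrist"; returns a dict with "color" (480x640x3 uint8, blue, green, red), "K" (3x3 intrinsics, pixels), "k1" (the pictures are not rectified: a ray, as slopes to the right and down, at radius r is drawn at 1 + k1 r^2 times it, then the intrinsics apply), "R" (3x3) and "t" (3): a world point X has camera coordinates R X + t. Camera axes: x right, y down, z forward; pixel columns grow to the right and rows downward; lengths in mm; the calibration is good to about 2 mm. A picture is of the moment at which its call begins. There is no depth.
- ctrl.finish_job(): hands the job in; it is judged then, once.
The state is a dict: "clock": time; "qpos": joint angles; "qd": joint speeds; "tau": joint torques, N m; "eef_pos": TCP position; "tool_rot": TCP orientation; "force": force on the tool from outside, world axes, zero at the start; "torque": the same for the moment, N m; "width": finger opening in mm; "gripper_force": force on a finger pad.
Only numpy, scipy, OpenCV 4.12 (cv2) and the standard library are available. Lean on these libraries where they do the work, as an engineer would, in place of code of your own. Each camera call takes 0.05 s, during which the arm holds its last target. There are 200 camera calls.

## Working session

There is one attempt and no reset: what is moved stays moved. The work goes in short steps, Python scripts to look and compute and a tool call to move; the robot and the scene stay as the last step left them, time stands still between calls to the robot, and variables do not carry over. Pictures are saved under pics/ and viewed, at most 10 in all, crops included, and the job is handed in when it is done.

Besides the shell and the picture viewer there is one more tool, called after ">>>" as name([rows], argument=value, ...), one row to a line, values as JSON. drive_tool: Moves the arm, as the interface text tells. Its arguments: {"type":"object","properties":{"motion":{"type":"array"}},"required":["motion"]}

```bash
mkdir -p pics; ls
cat > h.py <<'E'
import numpy as np, cv2
from cell import monitor, cams, ctrl
def grab(n,save=None):
    im=cams.get_image(n)
    if save: cv2.imwrite('pics/'+save,im['color'])
    return im
def ray(im,px):
    K=np.array(im['K'],float);k=float(im['k1'])
    # model: distorted = slope*(1+k1 r^2)
    u=cv2.undistortPoints(np.array([[px]],float),K,np.array([k,0,0,0,0.]))[0,0]
    R=np.array(im['R']);t=np.array(im['t'])
    return -R.T@t, R.T@np.array([u[0],u[1],1.])
def onz(im,px,z):
    c,d=ray(im,px); return c+d*(z-c[2])/d[2]
def proj(im,X):
    p=np.array(im['R'])@np.array(X,float)+np.array(im['t']);s=p[:2]/p[2];s=s*(1+im['k1']*(s@s));K=np.array(im['K'])
    return K[:2,:2]@s+K[:2,2]
def tri(i1,p1,i2,p2):
    a,d=ray(i1,p1);b,e=ray(i2,p2);d/=np.linalg.norm(d);e/=np.linalg.norm(e)
    s=np.linalg.lstsq(np.c_[d,-e],b-a,rcond=None)[0]
    P=a+s[0]*d;Q=b+s[1]*e
    return (P+Q)/2,np.linalg.norm(P-Q)
E
python3 - <<'E'
from h import *
for n in ['scene','side','wrist']:
    im=grab(n,n+'0.png'); print(n,np.round(-np.array(im['R']).T@im['t']),im['k1'],np.array(im['K'])[0,0])
print(monitor.read_state())
E
```

```text
pics
scene [ 949. -534. 1046.] -0.05109026327102618 443.8628269893701
side [ 307. -828.  755.] 0.023078095579409114 439.46564753061006
wrist [649.  79. 374.] -0.04951757180232821 365.8583692674751
{'clock': 0.15, 'qpos': array([-0.06583447,  0.6291214 ,  0.03843786,  1.51813307, -0.02697715,
        0.9963211 , -0.02000171]), 'qd': array([ 3.36057229e-05, -2.08961308e-03,  4.15469898e-04, -4.12363576e-03,
       -5.98260720e-04, -8.79875477e-04,  6.17632582e-04]), 'tau': array([ 2.19518879e-03, -5.63800478e+01,  1.22790758e+00, -1.93650573e+01,
        1.11919764e-02,  7.40401709e-03, -1.44664841e-05]), 'eef_pos': array([6.49521410e+02, 5.46518095e-02, 2.30609785e+02]), 'tool_rot': array([-3.14012745e+00,  1.94335979e-05,  1.57085018e+00]), 'force': array([-0.03131227, -0.70000172,  0.7123304 ]), 'torque': array([-9.42419014e-04,  7.09754686e-02,  6.24010850e-06]), 'gripper_force': 0.0, 'width': 85.13123222158359}
```

View pics/scene0.png

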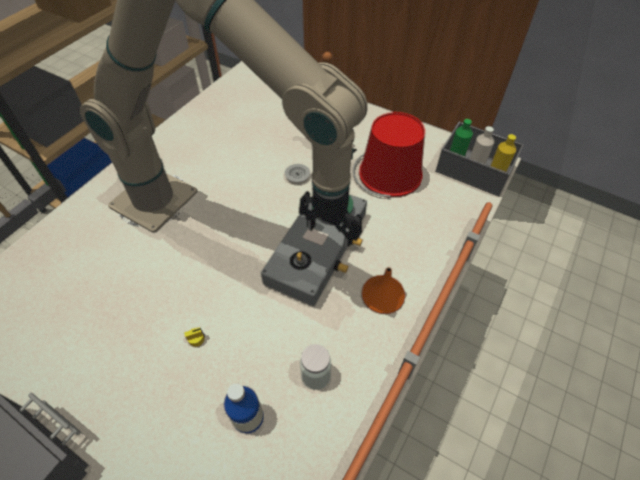

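View pics/side0.png

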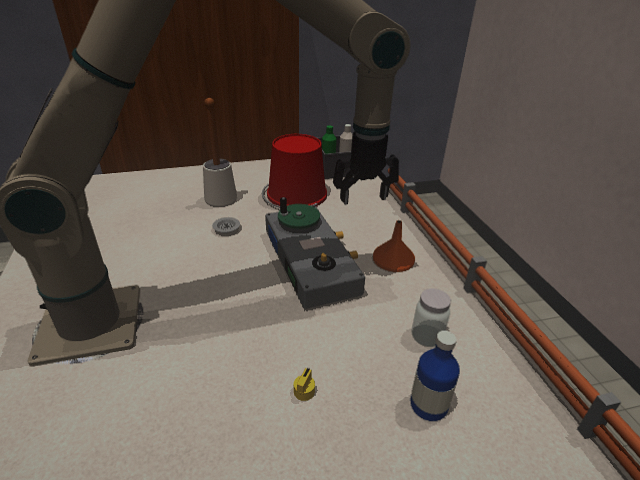

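View pics/wrist0.png

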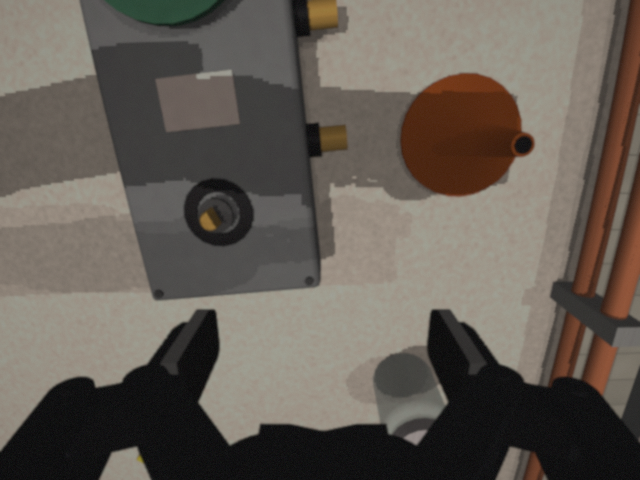

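The scene shows the pump with the shaft at scene (300,258) and the knob at (195,337). In side, the wheel is at (300,217), the grip at (283,205), the shaft at (323,259) and the knob at (305,384). In wrist, the shaft is at (218,212), and the housing's front corners are at (157,294) and (316,285).

Run:
```python
from h import *
s=grab('side','s1.png');c=grab('scene','c1.png');w=grab('wrist','w1.png')
def crop(im,x,y,r,S=266): return cv2.resize(im['color'][y-r:y+r,x-r:x+r],(S,S),interpolation=cv2.INTER_CUBIC)
top=np.hstack([crop(s,305,384,22),crop(c,195,337,22),crop(w,218,212,44)])
bot=np.hstack([crop(s,323,262,22),crop(c,300,260,22),crop(s,297,212,33)])
cv2.imwrite('pics/comp.png',np.vstack([top,bot]))
def mask(im,lo,hi):
    h=cv2.cvtColor(im['color'],cv2.COLOR_BGR2HSV);return cv2.inRange(h,lo,hi)
m=mask(s,(60,70,20),(90,255,255));m[:190]=0;m[240:]=0
m[:,:265]=0;m[:,325:]=0
p=np.argwhere(m)[:,::-1];hull=cv2.convexHull(p.astype(np.float32));e=cv2.fitEllipse(hull);print('wheel',e,len(p),onz(s,e[0],97))
# top outline mapped to the plane, circle-fit
Q=np.array([onz(s,q[0],97) for q in hull])[:,:2];(cx,cy),r=cv2.minEnclosingCircle(Q.astype(np.float32));print('encl',cx,cy,r)
for n,im in(('s',s),('c',c)):
    m=mask(im,(22,120,60),(36,255,255));m[:300]=0
    p=np.argwhere(m)[:,::-1];k=p[(abs(p-np.median(p,0))<30).all(1)]
    print(n,'yel',k.mean(0),k.min(0),k.max(0),len(k),onz(im,k.mean(0),20))
A=onz(w,(157,294),70);B=onz(w,(316,285),70);print('corners',A,B,np.linalg.norm(A-B))
print('shaft', onz(w,(218,212),82),onz(s,(323,264),82))
print('grip top',onz(s,(283,198),142.5))
```

```text
wheel ((298.4281921386719, 215.32969665527344), (22.59710121154785, 41.34376525878906), 88.11598205566406) 647 [538.58270435 198.79376037  97.        ]
encl 539.3092651367188 199.47706604003906 61.30636978149414
s yel [303.84       384.96857143] [293 368] [314 400] 350 [ 437.31348036 -296.82836193   20.        ]
c yel [194.6484375 336.6484375] [185 328] [203 345] 256 [ 440.20796777 -297.94273917   20.        ]
corners [494.9242173  -72.76191875  70.        ] [642.90675608 -62.96945145  70.        ] 148.30618395835629
shaft [562.85574071   8.20575269  82.        ] [553.03155709 -11.65023947  82.        ]
grip top [500.70542897 226.29173229 142.5       ]
```

View pics/comp.png

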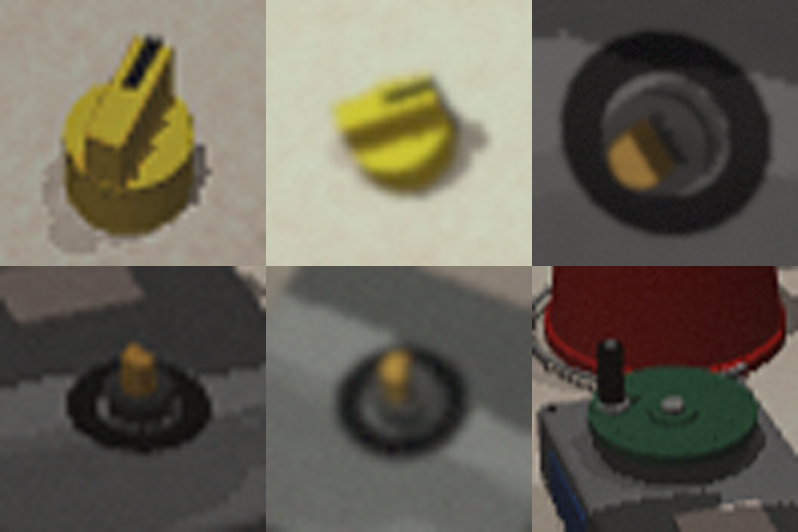

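The composite gives three things:
- **Knob:** its pointer faces the upper right in both views.
- **Shaft:** the flat faces the upper right in the wrist view, about 40° from +x. The shoulder centre is near wrist (218.7,212.7).
- **Crank grip:** it stands to the upper left of the wheel, with its top at side (283,198).

I'll centre the wrist camera over the pump next.

>>> drive_tool([
  {"fingers": 1,"linear": [0.007,-0.032,0],"twist": 0},
  {"fingers": 1,"linear": [0.007,-0.032,0],"twist": 0},
  {"fingers": 1,"linear": [0.006,-0.031,0],"twist": 0},
  {"fingers": 1,"linear": [0,0,0],"twist": 0},
  {"fingers": 1,"linear": [0,0,0],"twist": 0},
])

```text
clock: 0.72
eef_pos: [553.7, 20.5, 231.7]
tool_rot: [-3.141, -0.0, 1.572]
force: [0.9, -0.5, 0.3]
width: 85.6
gripper_force: 0.0
```

Run:
```python
from h import *
w=grab('wrist','w2.png')
i=w['color']; z=cv2.resize(i[150:350,220:420],(480,480),interpolation=cv2.INTER_CUBIC)
cv2.imwrite('pics/w2z.png',i)
print(monitor.read_state()['eef_pos'])
for P in [(539,199,97),(500,226,142.5),(561,3,82),(561,3,99)]: print(P,proj(w,P))
h=cv2.cvtColor(i,cv2.COLOR_BGR2HSV)
m=cv2.inRange(h,(60,70,20),(90,255,255));p=np.argwhere(m)[:,::-1];hull=cv2.convexHull(p.astype(np.float32))
Q=np.array([onz(w,q[0],97)[:2] for q in hull]);A=np.c_[2*Q,np.ones(len(Q))];x=np.linalg.lstsq(A,(Q**2).sum(1),rcond=None)[0]
print('wheel',x[:2],np.sqrt(x[2]+x[:2]@x[:2]),p.min(0),p.max(0))
s=cams.get_image('scene')
for n,px,zz in(('buckettop',(398,125),190),('bucketbot',(392,178),5),('strainer',(298,173),22),('funnel',(384,295),5)):print(n,onz(s,px,zz))
s=cams.get_image('side')
for n,px,zz in(('buckettop',(297,145),190),('bucketbot',(297,190),5),('brush',(219,188),100)):print(n,onz(s,px,zz))
```

```text
[555.42998202  20.14107869 231.87596635]
(539, 199, 97) [301.80707396 -34.79744974]
(500, 226, 142.5) [ 222.81559317 -124.20748068]
(561, 3, 82) [332.18749141 241.46526498]
(561, 3, 99) [332.6920195  248.11604722]
wheel [595.71726791 -92.93780662] 288.9767021744179 [49  0] [637 476]
buckettop [593.09274707 504.97370024 190.        ]
bucketbot [614.97030241 472.61431701   5.        ]
strainer [349.19217044 318.05443417  22.        ]
funnel [787.4384053   65.02324193   5.        ]
buckettop [595.56569296 470.68374719 190.        ]
bucketbot [603.16099833 507.6450883    5.        ]
brush [333.62689316 403.02208954 100.        ]
```

View pics/w2z.png

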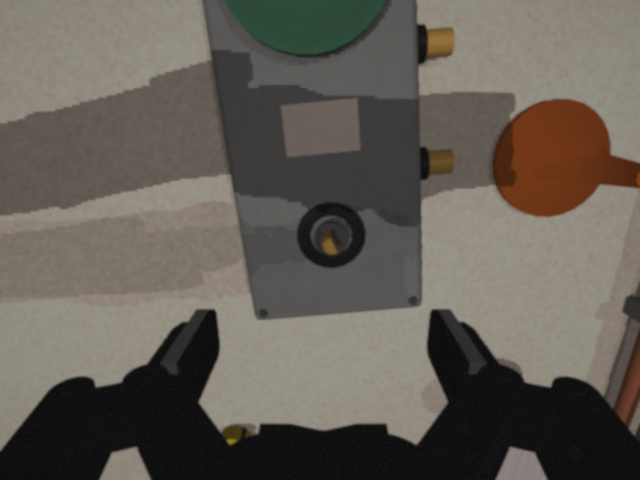

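The wrist view has the shaft shoulder at (331,236) with the brass flat facing the upper right. The wheel's lower edge is at (307,55), and the housing's front corners are at (262,313) and (414,301). Now over the wheel.

>>> drive_tool([
  {"fingers": 1,"linear": [0.03,-0.012,0],"twist": 0},
  {"fingers": 1,"linear": [0.03,-0.012,0],"twist": 0},
  {"fingers": 1,"linear": [0.03,-0.012,0],"twist": 0},
  {"fingers": 1,"linear": [0.01,-0.004,0],"twist": 0},
  {"fingers": 1,"linear": [0,0,0],"twist": 0},
])

```text
clock: 1.28
eef_pos: [514.9, 123.9, 231.2]
tool_rot: [-3.142, -0.002, 1.576]
force: [0.5, 0.1, 0.1]
width: 85.2
gripper_force: 0.0
```

>>> drive_tool([
  {"fingers": 0.6,"linear": [0,0,0],"twist": 0},
  {"fingers": 0.6,"linear": [0,0,0],"twist": 0},
])

```text
clock: 1.45
eef_pos: [516.2, 118.2, 231.3]
tool_rot: [3.141, 0.001, 1.568]
force: [-0.3, -0.1, -0.1]
width: 64.0
gripper_force: 0.0
```

Run:
```python
from h import *
w=grab('wrist','w3.png')
i=w['color']
print(monitor.read_state()['eef_pos'],monitor.read_state()['width'])
h=cv2.cvtColor(i,cv2.COLOR_BGR2HSV)
m=cv2.inRange(h,(65,80,20),(90,255,255));n,l,st,ce=cv2.connectedComponentsWithStats(m);k=1+st[1:,4].argmax();p=np.argwhere(l==k)[:,::-1];hull=cv2.convexHull(p.astype(np.float32))
Q=np.array([onz(w,q[0],97)[:2] for q in hull]);A=np.c_[2*Q,np.ones(len(Q))];x=np.linalg.lstsq(A,(Q**2).sum(1),rcond=None)[0]
print('wheel',x[:2],np.sqrt(x[2]+x[:2]@x[:2]),p.min(0),p.max(0))
for P in [(539,199,97),(500,226,142.5),(561,6,82)]: print(P,proj(w,P))
```

```text
[516.14817772 117.98745593 231.26434612] 56.600336611234006
wheel [540.3522111  204.38327395] 58.931361260542786 [275  21] [438 191]
(539, 199, 97) [354.60930212 118.74292884]
(500, 226, 142.5) [295.40125697  70.25656913]
(561, 6, 82) [371.72816288 338.30435297]
```

View pics/w3.png

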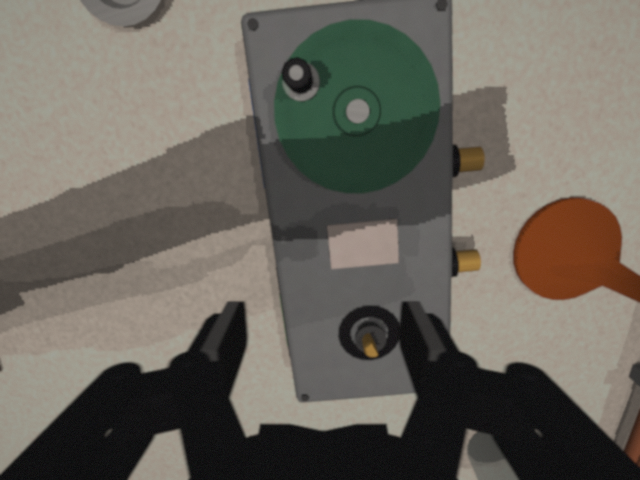

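This shows the wheel centre at (358,111), the grip top at (298,73), the shaft shoulder at (369,333), and housing corners at (252,22), (441,6) and (304,397).

Run:
```python
from h import *
w=cams.get_image('wrist');s=cams.get_image('side');c=cams.get_image('scene')
print('wheel',onz(w,(358,111),99),'grip',onz(w,(298,73),142.5),onz(w,(302,90),97.),'shaft',onz(w,(369,333),82),'corners',[onz(w,q,70)[:2].round(1) for q in((252,22),(441,6),(304,397))])
print('tri shaft foot',tri(w,(369,333),s,(322,262.5)),'wheelc',tri(w,(358,111),s,(299,213)),'griptop',tri(w,(298,73),s,(283,199)))
h=cv2.cvtColor(w['color'],cv2.COLOR_BGR2HSV)
m=cv2.inRange(h,(65,80,20),(90,255,255));print(cv2.moments(m)['m00'])
```

```text
wheel [541.06248333 204.06756073  99.        ] grip [501.43772072 224.29331771 142.5       ] [501.23190963 218.39751948  97.        ] shaft [558.02338971  11.47980588  82.        ] corners [array([463.4, 268.7]), array([603.6, 279.7]), array([495.9, -72.2])]
tri shaft foot (array([557.484345  ,   6.13106026,  72.83907647]), np.float64(3.7223235937739045)) wheelc (array([541.13296737, 203.96492256, 101.21914674]), np.float64(0.5543924636265595)) griptop (array([500.82481554, 224.68605084, 140.12962313]), np.float64(0.9570207879855107))
5124480.0
```

>>> drive_tool([
  {"fingers": 0.6,"linear": [0.036,-0.005,0],"twist": 0},
  {"fingers": 0.6,"linear": [0.036,-0.005,0],"twist": 0},
  {"fingers": 0.6,"linear": [0.0345,-0.005,0],"twist": 0},
  {"fingers": 0.6,"linear": [0,0,0.03],"twist": 0},
  {"fingers": 0.6,"linear": [0,0,0.02],"twist": 0},
])

```text
clock: 2.07
eef_pos: [499.9, 229.3, 180.7]
tool_rot: [3.14, -0.002, 1.575]
force: [-1.0, -1.4, -0.4]
width: 51.2
gripper_force: 0.0
```

>>> drive_tool([
  {"fingers": 0.6,"linear": [0,0,0],"twist": 0},
  {"fingers": 0.6,"linear": [0,0,0],"twist": 0},
])

```text
clock: 2.23
eef_pos: [499.8, 225.5, 180.7]
tool_rot: [-3.14, 0.001, 1.57]
force: [0.1, 0.5, 0.6]
width: 51.3
gripper_force: 0.0
```

>>> drive_tool([
  {"fingers": 0.6,"linear": [0,0.001,0.03],"twist": 0},
  {"fingers": 0.6,"linear": [0,0,0.03],"twist": 0},
  {"fingers": 0.6,"linear": [0,0,0.014],"twist": 0},
  {"fingers": 0.6,"linear": [0,0,0],"twist": 0},
  {"fingers": 0.2,"linear": [0,0,0],"twist": 0},
])

```text
clock: 2.65
eef_pos: [502.1, 226.1, 108.2]
tool_rot: [3.141, -0.0, 1.569]
force: [0.8, -0.1, -0.0]
width: 40.6
gripper_force: 0.0
```

>>> drive_tool([
  {"fingers": 0.1,"linear": [0,0,0],"twist": 0},
  {"fingers": 0.0,"linear": [0,0,0],"twist": 0},
  {"fingers": 0.0,"linear": [0,0,0],"twist": 0},
  {"fingers": 0.0,"linear": [0,0,0],"twist": 0},
])

```text
clock: 2.98
eef_pos: [501.9, 227.1, 109.3]
tool_rot: [3.139, -0.001, 1.571]
force: [-2.0, 0.5, 6.7]
width: 16.1
gripper_force: 58.6
```

Run:
```python
from h import *
s=monitor.read_state();print({k:s[k] for k in('eef_pos','force','width','gripper_force','tool_rot')})
a0=2.668;st=7.3/35
import numpy as np
p=np.array([np.cos(a0),np.sin(a0)])*45
for i in range(1,37):
    q=45*np.array([np.cos(a0-i*st),np.sin(a0-i*st)]);d=q-p;p=q
    print('%d [%.4f, %.4f]'%(i,d[1]/1e3,d[0]/1e3))
```

```text
{'eef_pos': array([501.86284328, 227.08563601, 109.33734936]), 'force': array([-2.03769225,  0.52997318,  6.6843845 ]), 'width': 16.050918856251922, 'gripper_force': 58.576884269714355, 'tool_rot': array([ 3.13918618e+00, -1.48012606e-03,  1.57074826e+00])}
1 [0.0078, 0.0051]
2 [0.0066, 0.0066]
3 [0.0051, 0.0079]
4 [0.0034, 0.0087]
5 [0.0015, 0.0093]
6 [-0.0005, 0.0094]
7 [-0.0024, 0.0091]
8 [-0.0042, 0.0084]
9 [-0.0059, 0.0073]
10 [-0.0072, 0.0059]
11 [-0.0083, 0.0043]
12 [-0.0090, 0.0025]
13 [-0.0094, 0.0006]
14 [-0.0093, -0.0014]
15 [-0.0088, -0.0033]
16 [-0.0079, -0.0050]
17 [-0.0067, -0.0065]
18 [-0.0052, -0.0078]
19 [-0.0035, -0.0087]
20 [-0.0016, -0.0092]
21 [0.0003, -0.0094]
22 [0.0023, -0.0091]
23 [0.0041, -0.0084]
24 [0.0058, -0.0074]
25 [0.0072, -0.0060]
26 [0.0083, -0.0044]
27 [0.0090, -0.0026]
28 [0.0093, -0.0007]
29 [0.0093, 0.0013]
30 [0.0088, 0.0032]
31 [0.0080, 0.0049]
32 [0.0068, 0.0065]
33 [0.0053, 0.0077]
34 [0.0036, 0.0087]
35 [0.0017, 0.0092]
36 [-0.0002, 0.0094]
```

>>> drive_tool([
  {"fingers": 0,"linear": [0.008,0.005,0],"twist": 0},
  {"fingers": 0,"linear": [0.0065,0.0065,0],"twist": 0},
  {"fingers": 0,"linear": [0.005,0.008,0],"twist": 0},
  {"fingers": 0,"linear": [0.0035,0.0085,0],"twist": 0},
  {"fingers": 0,"linear": [0.0015,0.0095,0],"twist": 0},
])

```text
clock: 3.4
eef_pos: [539.7, 249.9, 109.3]
tool_rot: [3.14, 0.001, 1.57]
force: [-0.9, -4.6, 6.7]
width: 16.2
gripper_force: 58.7
```

>>> drive_tool([
  {"fingers": 0,"linear": [-0.0005,0.0095,0],"twist": 0},
  {"fingers": 0,"linear": [-0.0025,0.009,0],"twist": 0},
  {"fingers": 0,"linear": [-0.004,0.0085,0],"twist": 0},
])

```text
clock: 3.65
eef_pos: [565.7, 242.6, 109.3]
tool_rot: [-3.141, 0.002, 1.57]
force: [-5.8, -5.3, 10.4]
width: 16.5
gripper_force: 58.9
```

>>> drive_tool([
  {"fingers": 0,"linear": [-0.006,0.0075,0],"twist": 0},
  {"fingers": 0,"linear": [-0.0075,0.006,0],"twist": 0},
  {"fingers": 0,"linear": [-0.0085,0.0045,0],"twist": 0},
  {"fingers": 0,"linear": [-0.009,0.0025,0],"twist": 0},
  {"fingers": 0,"linear": [-0.0095,0.0005,0],"twist": 0},
])

```text
clock: 4.07
eef_pos: [586.1, 204.4, 109.3]
tool_rot: [-3.141, -0.002, 1.571]
force: [-5.3, 1.7, 8.9]
width: 16.2
gripper_force: 58.9
```

>>> drive_tool([
  {"fingers": 0,"linear": [-0.0095,-0.0015,0],"twist": 0},
  {"fingers": 0,"linear": [-0.009,-0.0035,0],"twist": 0},
  {"fingers": 0,"linear": [-0.008,-0.005,0],"twist": 0},
  {"fingers": 0,"linear": [-0.0065,-0.0065,0],"twist": 0},
  {"fingers": 0,"linear": [-0.005,-0.008,0],"twist": 0},
])

```text
clock: 4.48
eef_pos: [564.0, 166.1, 109.4]
tool_rot: [3.136, -0.002, 1.571]
force: [0.2, 2.2, 5.0]
width: 16.7
gripper_force: 58.7
```

>>> drive_tool([
  {"fingers": 0,"linear": [-0.0035,-0.0085,0],"twist": 0},
  {"fingers": 0,"linear": [-0.0015,-0.009,0],"twist": 0},
  {"fingers": 0,"linear": [0,0,0],"twist": 0},
])

```text
clock: 4.73
eef_pos: [544.6, 160.0, 109.3]
tool_rot: [3.139, -0.0, 1.57]
force: [-1.4, -0.4, 6.9]
width: 16.6
gripper_force: 59.1
```

>>> drive_tool([
  {"fingers": 0,"linear": [0.0005,-0.0095,0],"twist": 0},
  {"fingers": 0,"linear": [0.0025,-0.009,0],"twist": 0},
  {"fingers": 0,"linear": [0.004,-0.0085,0],"twist": 0},
  {"fingers": 0,"linear": [0.006,-0.0075,0],"twist": 0},
  {"fingers": 0,"linear": [0.007,-0.006,0],"twist": 0},
])

```text
clock: 5.15
eef_pos: [504.3, 178.8, 109.2]
tool_rot: [3.14, 0.001, 1.569]
force: [-0.8, -3.0, 12.7]
width: 16.6
gripper_force: 59.7
```

>>> drive_tool([
  {"fingers": 0,"linear": [0.0085,-0.0045,0],"twist": 0},
  {"fingers": 0,"linear": [0.009,-0.0025,0],"twist": 0},
  {"fingers": 0,"linear": [0.0095,-0.0005,0],"twist": 0},
  {"fingers": 0,"linear": [0.0095,0.0015,0],"twist": 0},
  {"fingers": 0,"linear": [0.009,0.003,0],"twist": 0},
])

```text
clock: 5.57
eef_pos: [501.4, 226.4, 109.3]
tool_rot: [3.139, -0.001, 1.571]
force: [0.3, -2.6, 9.3]
width: 16.6
gripper_force: 59.4
```

>>> drive_tool([
  {"fingers": 0,"linear": [0.008,0.005,0],"twist": 0},
  {"fingers": 0,"linear": [0.007,0.0065,0],"twist": 0},
  {"fingers": 0,"linear": [0.005,0.0075,0],"twist": 0},
  {"fingers": 0,"linear": [0,0,0],"twist": 0},
])

```text
clock: 5.9
eef_pos: [523.3, 246.3, 109.3]
tool_rot: [3.136, -0.001, 1.57]
force: [2.9, -1.5, 8.5]
width: 16.5
gripper_force: 59.2
```

>>> drive_tool([
  {"fingers": 0,"linear": [0.0025,0.006,0],"twist": 0},
  {"fingers": 0,"linear": [0.001,0.006,0],"twist": 0},
  {"fingers": 0,"linear": [0,0.003,0],"twist": 0},
  {"fingers": 0,"linear": [0,0.002,0],"twist": 0},
  {"fingers": 0,"linear": [0,0,0],"twist": 0},
])

```text
clock: 6.32
eef_pos: [536.7, 249.6, 109.3]
tool_rot: [-3.142, -0.0, 1.571]
force: [-3.7, -0.8, 12.9]
width: 16.5
gripper_force: 59.8
```

>>> drive_tool([
  {"fingers": 0,"linear": [0,0.002,0],"twist": 0},
  {"fingers": 0,"linear": [0,0,0],"twist": 0},
])

```text
clock: 6.48
eef_pos: [536.7, 249.7, 109.2]
tool_rot: [-3.138, 0.0, 1.571]
force: [-7.1, -1.5, 16.1]
width: 16.4
gripper_force: 60.2
```

>>> drive_tool([
  {"fingers": 0,"linear": [0,0.004,0],"twist": 0},
  {"fingers": 0,"linear": [0,0,0],"twist": 0},
  {"fingers": 0,"linear": [0,0,0],"twist": 0},
])

```text
clock: 6.73
eef_pos: [536.9, 249.6, 109.2]
tool_rot: [-3.131, 0.002, 1.572]
force: [-15.3, -1.9, 21.7]
width: 16.1
gripper_force: 61.0
```

>>> drive_tool([
  {"fingers": 0,"linear": [0,-0.005,0],"twist": 0},
  {"fingers": 0,"linear": [0,-0.003,0],"twist": 0},
  {"fingers": 0.4,"linear": [0,0,0],"twist": 0},
  {"fingers": 0.5,"linear": [0,0,0],"twist": 0},
  {"fingers": 0.5,"linear": [0,0,0],"twist": 0},
])

```text
clock: 7.15
eef_pos: [534.8, 249.5, 107.3]
tool_rot: [-3.141, 0.0, 1.571]
force: [-0.0, -0.1, -0.7]
width: 42.9
gripper_force: 0.0
```

>>> drive_tool([
  {"fingers": 0.5,"linear": [0,0,-0.03],"twist": 0},
  {"fingers": 0.5,"linear": [0,0,-0.04],"twist": 0},
  {"fingers": 0.5,"linear": [0,0,-0.04],"twist": 0},
  {"fingers": 0.5,"linear": [-0.02,0,-0.02],"twist": 0},
  {"fingers": 0.5,"linear": [-0.04,-0.006,0],"twist": 0},
])

```text
clock: 7.57
eef_pos: [532.6, 196.1, 242.2]
tool_rot: [3.131, -0.008, 1.579]
force: [2.1, 0.2, -0.2]
width: 42.5
gripper_force: 0.0
```

>>> drive_tool([
  {"fingers": 0.5,"linear": [-0.04,-0.006,0],"twist": 0},
  {"fingers": 0.5,"linear": [-0.04,-0.006,0],"twist": 0},
  {"fingers": 0.5,"linear": [0,0,0],"twist": 0},
  {"fingers": 0.5,"linear": [0,0,0],"twist": 0},
])

```text
clock: 7.9
eef_pos: [516.9, 106.4, 237.4]
tool_rot: [-3.141, 0.001, 1.565]
force: [0.7, 1.3, 0.7]
width: 42.8
gripper_force: 0.0
```

Run:
```python
from h import *
w=grab('wrist','w4.png')
i=w['color']
s=monitor.read_state();print(s['eef_pos'],s['width'],s['clock'])
for P in [(541,204,97),(537,249,142.5),(560,5,82)]: print(P,proj(w,P))
cv2.imwrite('pics/w4z.png',i)
```

```text
[517.1060583  109.04302106 237.3355046 ] 42.651535907412146 7.95
(541, 204, 97) [356.11045043  94.69395729]
(537, 249, 142.5) [357.40708203   7.08442006]
(560, 5, 82) [370.26109331 324.63583195]
```

View pics/w4z.png

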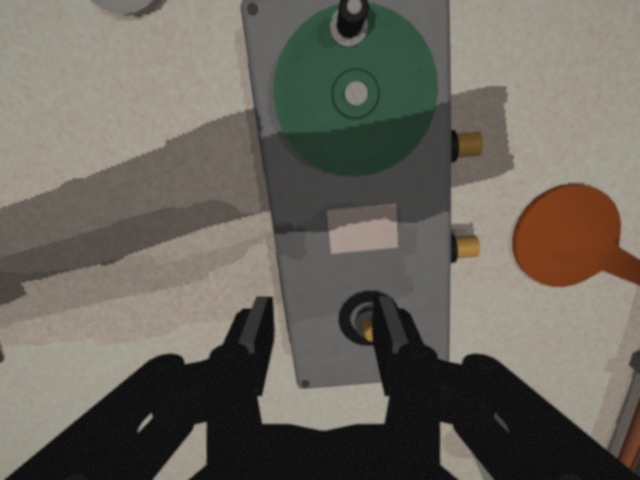

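The wheel is near the stop: the grip is at (353,8) against a predicted (357,7). My back-off before release may have pulled it back about 2 mm, so I'll push it again and release without backing off.

>>> drive_tool([
  {"fingers": 0.6,"linear": [0.04,0.006,0],"twist": 0},
  {"fingers": 0.6,"linear": [0.04,0.006,0],"twist": 0},
  {"fingers": 0.6,"linear": [0.04,0.006,0],"twist": 0},
  {"fingers": 0.6,"linear": [0.02,0,0.02],"twist": 0},
  {"fingers": 0.6,"linear": [0,0,0.04],"twist": 0},
])

```text
clock: 8.37
eef_pos: [537.1, 261.8, 180.4]
tool_rot: [3.132, -0.011, 1.582]
force: [0.7, 1.4, 0.4]
width: 51.0
gripper_force: 0.0
```

>>> drive_tool([
  {"fingers": 0.6,"linear": [0,0,0.035],"twist": 0},
  {"fingers": 0.5,"linear": [0,0,0.031],"twist": 0},
  {"fingers": 0.5,"linear": [0,0,0],"twist": 0},
  {"fingers": 0.2,"linear": [0,0,0],"twist": 0},
  {"fingers": 0,"linear": [0,0,0],"twist": 0},
])

```text
clock: 8.78
eef_pos: [535.9, 251.2, 112.6]
tool_rot: [3.14, -0.002, 1.572]
force: [0.2, -0.2, 0.3]
width: 19.5
gripper_force: 0.0
```

>>> drive_tool([
  {"fingers": 0,"linear": [0,0,0],"twist": 0},
  {"fingers": 0,"linear": [0,0,0],"twist": 0},
  {"fingers": 0,"linear": [0,0.004,0],"twist": 0},
  {"fingers": 0,"linear": [0,0.004,0],"twist": 0},
  {"fingers": 0,"linear": [0,0,0],"twist": 0},
])

```text
clock: 9.2
eef_pos: [537.0, 251.2, 112.8]
tool_rot: [-3.131, -0.0, 1.573]
force: [-14.4, 2.1, 12.4]
width: 16.6
gripper_force: 60.9
```

>>> drive_tool([
  {"fingers": 0,"linear": [0,-0.002,0],"twist": 0},
  {"fingers": 0.5,"linear": [0,0,0],"twist": 0},
  {"fingers": 0.6,"linear": [0,0,0],"twist": 0},
  {"fingers": 0.6,"linear": [0,0,0],"twist": 0},
  {"fingers": 0.6,"linear": [0,0,0],"twist": 0},
])

```text
clock: 9.62
eef_pos: [542.2, 249.2, 112.1]
tool_rot: [3.14, -0.0, 1.57]
force: [-0.3, -0.4, -0.0]
width: 51.2
gripper_force: 0.0
```

>>> drive_tool([
  {"fingers": 0.6,"linear": [0,0,-0.03],"twist": 0},
  {"fingers": 0.6,"linear": [0,0,-0.04],"twist": 0},
  {"fingers": 0.6,"linear": [0,0,-0.04],"twist": 0},
  {"fingers": 0.6,"linear": [-0.02,0,-0.02],"twist": 0},
  {"fingers": 0.6,"linear": [-0.04,-0.006,0],"twist": 0},
])

```text
clock: 10.03
eef_pos: [539.3, 195.8, 246.9]
tool_rot: [3.129, -0.008, 1.578]
force: [1.7, -0.7, -0.5]
width: 51.2
gripper_force: 0.0
```

>>> drive_tool([
  {"fingers": 0.6,"linear": [-0.04,-0.006,0],"twist": 0},
  {"fingers": 0.6,"linear": [-0.04,-0.006,0],"twist": 0},
  {"fingers": 0.6,"linear": [0,0,0],"twist": 0},
  {"fingers": 0.6,"linear": [0,0,0],"twist": 0},
])

```text
clock: 10.37
eef_pos: [523.5, 106.0, 241.9]
tool_rot: [3.141, 0.001, 1.564]
force: [-0.2, 0.5, 0.1]
width: 51.0
gripper_force: 0.0
```

Run:
```python
from h import *
w=grab('wrist','w5.png');i=w['color']
s=monitor.read_state();print(s['eef_pos'],s['width'],s['clock'])
# grip: dark blob above wheel centre
for nm in('w4.png','w5.png'):
    g=cv2.imread('pics/'+nm)[0:60,320:390];m=(g.max(2)<40).astype(np.uint8)
    n,l,st,ce=cv2.connectedComponentsWithStats(m);k=1+st[1:,4].argmax();print(nm,st[k],ce[k]+[320,0])
for P in [(541,204,97),(537,249,142.5),(537,249,100)]: print(P,proj(w,P))
h=cv2.cvtColor(i,cv2.COLOR_BGR2HSV)
m=cv2.inRange(h,(65,80,20),(90,255,255));p=np.argwhere(m)[:,::-1];print(p.min(0),p.max(0))
```

```text
[523.60750321 108.66027213 241.80873446] 51.489633453897596 10.4167
w4.png [ 17   0  32  38 690] [350.82318841  19.72463768]
w5.png [  9   0  29  38 669] [341.33632287  20.16292975]
(541, 204, 97) [346.27131294  94.46527259]
(537, 249, 142.5) [345.08356275   8.49522847]
(537, 249, 100) [341.50358829  26.24583685]
[200   6] [425 416]
```

The wheel is on its stop. Now the knob.

>>> drive_tool([
  {"fingers": 0.6,"linear": [-0.038,-0.007,0],"twist": 0},
  {"fingers": 0.6,"linear": [-0.038,-0.007,0],"twist": 0},
  {"fingers": 0.6,"linear": [-0.038,-0.007,0],"twist": 0},
  {"fingers": 0.6,"linear": [-0.038,-0.007,0],"twist": 0},
  {"fingers": 0.6,"linear": [-0.038,-0.007,0],"twist": 0},
])

```text
clock: 10.83
eef_pos: [488.7, -80.2, 241.4]
tool_rot: [3.141, -0.001, 1.574]
force: [0.8, 0.6, -0.6]
width: 51.3
gripper_force: 0.0
```

>>> drive_tool([
  {"fingers": 0.6,"linear": [-0.038,-0.007,0],"twist": 0},
  {"fingers": 0.6,"linear": [-0.038,-0.007,0],"twist": 0},
  {"fingers": 0.6,"linear": [-0.038,-0.007,0],"twist": 0},
  {"fingers": 0.6,"linear": [-0.038,-0.007,0],"twist": 0},
  {"fingers": 0.6,"linear": [-0.038,-0.007,0],"twist": 0},
])

```text
clock: 11.25
eef_pos: [454.2, -270.9, 241.4]
tool_rot: [3.14, -0.0, 1.574]
force: [1.9, -0.2, -0.1]
width: 51.7
gripper_force: 0.0
```

>>> drive_tool([
  {"fingers": 0.6,"linear": [-0.038,-0.007,0],"twist": 0},
  {"fingers": 0.6,"linear": [-0.038,-0.007,0],"twist": 0},
  {"fingers": 0.6,"linear": [0,0,0],"twist": 0},
  {"fingers": 0.6,"linear": [0,0,0],"twist": 0},
  {"fingers": 0.6,"linear": [0,0,0],"twist": 0},
])

```text
clock: 11.67
eef_pos: [440.4, -344.9, 240.9]
tool_rot: [3.141, -0.002, 1.573]
force: [0.8, 0.7, -0.7]
width: 51.1
gripper_force: 0.0
```

Run:
```python
from h import *
w=grab('wrist','w6.png');i=w['color']
s=monitor.read_state();print(s['eef_pos'],s['tool_rot'],s['clock'])
p=proj(w,(439,-297,30));print(p)
x,y=np.clip(p.astype(int),45,430);x=max(x,60)
z=cv2.resize(i[y-45:y+45,x-60:x+60],(800,600),interpolation=cv2.INTER_CUBIC);cv2.imwrite('pics/w6z.png',z);print(x-60,y-45)
```

```text
[ 440.5805081  -344.25128686  241.03254688] [ 3.14114715e+00 -1.61162994e-03  1.57419138e+00] 11.7167
[321.89237392 156.09579279]
261 111
```

View pics/w6z.png

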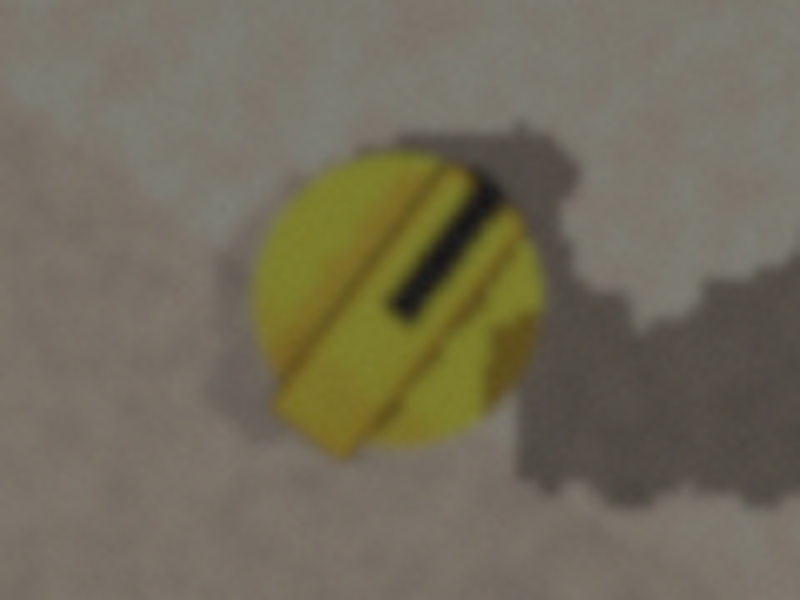

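The knob's pointer line runs from zoom (402,308) to (488,188), with bar-top corners at (280,405), (345,460), (450,172) and (525,240).

Run:
```python
from h import *
w=cams.get_image('wrist')
f=lambda x,y,z=46:onz(w,(261+x/6.6667-.5,111+y/6.6667-.5),z)[:2]
A,B,C,D=f(280,405),f(345,460),f(450,172),f(525,240)
print('centre',(A+B+C+D)/4,'len',np.linalg.norm((A+B-C-D)/2),'wid',np.linalg.norm(A-B),np.linalg.norm(C-D))
for u,v in((A,C),(B,D),(f(402,308),f(488,188))): d=v-u;print('yaw',np.arctan2(d[1],d[0]))
print('hub c',f(400,298,24),'hub r',np.linalg.norm(f(254,298,24)-f(546,298,24))/2)
s=cams.get_image('side');c=cams.get_image('scene')
# side pointer
print('side knob top center', [onz(s,q,46)[:2].round(1) for q in ((305-22+130*44/266,384-22+90*44/266),)])
# shaft flat from earlier picture w1 (crop px -> image): edge and normal
# pump yaw
```

```text
centre [ 437.71323818 -297.19263639] len 38.66909479653697 wid 11.677267564585216 13.504743728630926
yaw 0.9314192019747622
yaw 0.8844056789471106
yaw 0.9442922802123817
hub c [ 437.72538385 -296.00470679] hub r 21.137833927425675
side knob top center [array([ 438.2, -298.1])]
```

>>> drive_tool([
  {"fingers": 0.6,"linear": [0.025,-0.0015,0],"twist": 0},
  {"fingers": 0.6,"linear": [0.0225,-0.0015,0],"twist": 0},
  {"fingers": 0.6,"linear": [0,0,0.03],"twist": 0.11},
  {"fingers": 0.6,"linear": [0,0,0.03],"twist": 0.11},
  {"fingers": 0.6,"linear": [0,0,0.03],"twist": 0.11},
])

```text
clock: 12.28
eef_pos: [437.3, -297.7, 151.3]
tool_rot: [3.139, 0.0, 1.238]
force: [0.4, 0.4, -0.0]
width: 51.2
gripper_force: 0.0
```

>>> drive_tool([
  {"fingers": 0.6,"linear": [0,0,0.02],"twist": 0.11},
  {"fingers": 0.6,"linear": [0,0,0.02],"twist": 0.11},
  {"fingers": 0.6,"linear": [0,0,0],"twist": 0.1},
  {"fingers": 0.6,"linear": [0,0,0],"twist": 0},
  {"fingers": 0.6,"linear": [0,0,0],"twist": 0},
])

```text
clock: 12.7
eef_pos: [436.7, -298.2, 111.4]
tool_rot: [3.141, -0.0, 0.925]
force: [-0.7, -0.5, -0.6]
width: 51.1
gripper_force: 0.0
```

>>> drive_tool([
  {"fingers": 0.6,"linear": [0.0015,0,0.035],"twist": 0},
  {"fingers": 0.6,"linear": [0,0,0.03],"twist": 0},
  {"fingers": 0.5,"linear": [0,0,0.013],"twist": 0},
  {"fingers": 0.5,"linear": [0,0,0.005],"twist": 0},
  {"fingers": 0.5,"linear": [0,0,0],"twist": 0},
])

```text
clock: 13.12
eef_pos: [437.0, -297.5, 28.0]
tool_rot: [-3.141, -0.0, 0.923]
force: [-0.6, 0.7, 1.1]
width: 42.6
gripper_force: 0.0
```

>>> drive_tool([
  {"fingers": 0.3,"linear": [0,0,0],"twist": 0},
  {"fingers": 0.1,"linear": [0,0,0],"twist": 0},
  {"fingers": 0,"linear": [0,0,0],"twist": 0},
  {"fingers": 0,"linear": [0,0,0],"twist": 0},
  {"fingers": 0,"linear": [0,0,0],"twist": 0},
])

```text
clock: 13.53
eef_pos: [437.9, -298.5, 29.8]
tool_rot: [3.139, -0.0, 0.921]
force: [-1.1, -0.3, 6.8]
width: 12.7
gripper_force: 59.4
```

>>> drive_tool([
  {"fingers": 0,"linear": [0,0,-0.02],"twist": 0},
  {"fingers": 0,"linear": [0,0,-0.035],"twist": 0},
  {"fingers": 0,"linear": [0,0,-0.04],"twist": 0},
  {"fingers": 0,"linear": [0,0,-0.04],"twist": 0},
  {"fingers": 0,"linear": [0,0,-0.035],"twist": 0},
])

```text
clock: 13.95
eef_pos: [437.0, -297.9, 201.3]
tool_rot: [3.14, -0.0, 0.921]
force: [0.8, -0.4, -0.5]
width: 12.3
gripper_force: 58.7
```

>>> drive_tool([
  {"fingers": 0,"linear": [0.03,-0.011,0],"twist": 0},
  {"fingers": 0,"linear": [0.034,-0.0125,0],"twist": 0},
  {"fingers": 0,"linear": [0.034,-0.0125,0],"twist": 0},
  {"fingers": 0,"linear": [0.034,-0.0125,0],"twist": 0},
  {"fingers": 0,"linear": [0.034,-0.0125,0],"twist": 0},
])

```text
clock: 14.37
eef_pos: [489.1, -127.0, 199.1]
tool_rot: [3.141, -0.001, 0.921]
force: [1.8, -0.5, -0.4]
width: 13.0
gripper_force: 58.8
```

>>> drive_tool([
  {"fingers": 0,"linear": [0.034,-0.0125,0],"twist": 0},
  {"fingers": 0,"linear": [0.033,-0.012,0],"twist": 0},
  {"fingers": 0,"linear": [0,0,0],"twist": 0},
  {"fingers": 0,"linear": [0,0,0],"twist": 0},
  {"fingers": 0,"linear": [0,0,0],"twist": 0},
])

```text
clock: 14.78
eef_pos: [509.7, -60.9, 198.7]
tool_rot: [3.141, 0.0, 0.921]
force: [-0.6, -0.1, -0.5]
width: 12.4
gripper_force: 58.7
```

Run:
```python
from h import *
w=grab('wrist','w7.png');i=w['color']
s=monitor.read_state();print(s['eef_pos'],s['tool_rot'],s['clock'],s['width'])
p=proj(w,(559.5,6,85));print(p)
x,y=p.astype(int);x0,y0=x-40,y-30;print(x0,y0)
z=cv2.resize(i[y0:y0+60,x0:x0+80],(600,450),interpolation=cv2.INTER_CUBIC)
z=np.clip(z.astype(float)*1.8,0,255).astype(np.uint8)
k=cv2.resize(i[240:480,160:480],(400,300));
cv2.imwrite('pics/w7z.png',z);cv2.imwrite('pics/w7k.png',k)
```

```text
[509.43162067 -61.78440087 198.63121497] [3.14103061e+00 4.98469629e-04 9.19308372e-01] 14.8333 12.687092417176546
[321.39984247 114.37978189]
281 84
```

View pics/w7z.png

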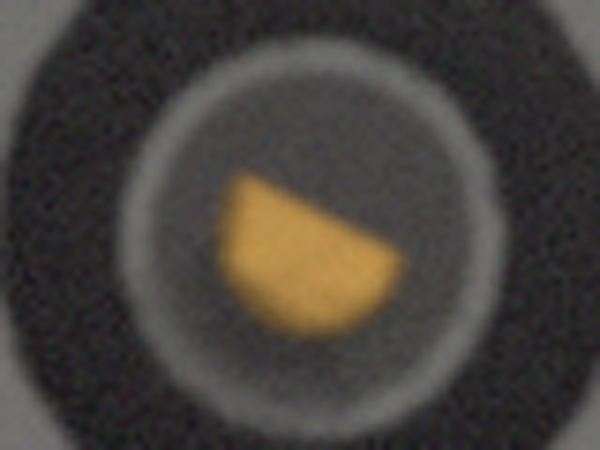

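The close-up shows the dark shoulder centred at zoom (312,240). The D-top's flat edge runs from (240,172) to (402,252), with the brass below it.

Run:
```python
from h import *
w=cams.get_image('wrist');i=w['color']
s=monitor.read_state();print(s['eef_pos'],s['tool_rot'][2])
f=lambda x,y,z:onz(w,(281+x/7.5-.5,84+y/7.5-.5),z)[:2]
print('shoulder',f(312,240,82),'dia',np.linalg.norm(f(150,240,82)-f(475,240,82)))
a,b=f(240,172,99),f(402,252,99);d=b-a;print('chord',np.linalg.norm(d),'flat yaw',np.arctan2(d[0],-d[1]),np.arctan2(-d[0],d[1]),'mid',(a+b)/2)
z=cv2.resize(i[84:144,281:361],(600,450),interpolation=cv2.INTER_CUBIC);h=cv2.cvtColor(z,cv2.COLOR_BGR2HSV)
m=cv2.inRange(h,(10,90,50),(30,255,255));c=max(cv2.findContours(m,0,1)[0],key=cv2.contourArea)[:,0]
P=np.array([f(q[0],q[1],99) for q in c])
# edges: chord points: near longest straight line
n=np.array([-d[1],d[0]])/np.linalg.norm(d);o=(P-(a+b)/2)@n
if abs(o.min())<o.max(): n=-n;o=-o   # n points to flat side, body negative
ch=P[(o>-1.2)&(abs((P-(a+b)/2)@d)/np.linalg.norm(d)<8)];v=cv2.fitLine(ch.astype(np.float32),cv2.DIST_HUBER,0,.01,.01).ravel();t=np.arctan2(v[1],v[0])
print('line normal yaw',t+np.pi/2,t-np.pi/2,'n',np.arctan2(n[1],n[0]))
ar=P[o<-3];A=np.c_[2*ar,np.ones(len(ar))];x=np.linalg.lstsq(A,(ar**2).sum(1),rcond=None)[0];print('arc c',x[:2],'r',np.sqrt(x[2]+x[:2]@x[:2]),'flat dist',(v[2:]-x[:2])@n)
# knob in gripper: yellow visible?
h=cv2.cvtColor(i,cv2.COLOR_BGR2HSV);m=cv2.inRange(h,(22,100,50),(36,255,255));m[:200]=0;p=np.argwhere(m)[:,::-1];print('yellow',len(p),p.min(0) if len(p) else '',p.max(0) if len(p) else '')
for nm in('side','scene'):
    q=cams.get_image(nm);h=cv2.cvtColor(q['color'],cv2.COLOR_BGR2HSV);m=cv2.inRange(h,(22,120,50),(36,255,255))
    e=np.array(s['eef_pos'])+[0,0,-15];u=proj(q,e);p=np.argwhere(m)[:,::-1];p=p[(abs(p-u)<25).all(1)];print(nm,u,len(p),p.mean(0) if len(p) else '', p.min(0) if len(p) else '',p.max(0) if len(p) else '')
```

```text
[509.41587707 -62.14002626 198.61003662] 0.9184875652169151
shoulder [559.41092246   4.21821738] dia 29.277403718990513
chord 15.038159202384094 flat yaw 0.4795230831877507 -2.6620695704020427 mid [561.25503697   5.30963226]
line normal yaw 0.45831394 -2.6832788 n 0.47952308318775066
arc c [559.62405467   5.34015169] r 8.055423098947362 flat dist 2.1682016004691516
yellow 5139 [278 245] [367 370]
side [311.48504612 244.58888673] 232 [310.25862069 244.9612069 ] [302 229] [320 255]
scene [265.37545183 244.7611236 ] 176 [265.84659091 246.17613636] [257 236] [274 253]
```

```bash
python3 - <<'E'
from h import *
w=cams.get_image('wrist');i=w['color'];s=monitor.read_state();e=np.array(s['eef_pos']);ps=s['tool_rot'][2]
X=np.array([np.cos(ps),np.sin(ps)]);Y=np.array([np.sin(ps),-np.cos(ps)])
h=cv2.cvtColor(i,cv2.COLOR_BGR2HSV);m=cv2.inRange(h,(20,90,30),(38,255,255));m[:200]=0
m[:, :230]=0;m[:,420:]=0
c=max(cv2.findContours(m,0,1)[0],key=cv2.contourArea)[:,0];hull=cv2.convexHull(c)[:,0]
P=np.array([onz(w,q,e[2]-29.8)[:2]-e[:2] for q in hull.astype(float)]);T=np.c_[P@X,P@Y]
print(T.round(1).tolist())
F=T[T[:,0]>8];A=np.c_[2*F,np.ones(len(F))];x=np.linalg.lstsq(A,(F**2).sum(1),rcond=None)[0];print('fit',x[:2],np.sqrt(x[2]+x[:2]@x[:2]))
x=np.linalg.lstsq(2*F,(F**2).sum(1)*0+0,rcond=None)
from scipy.optimize import least_squares
print('fixed r',least_squares(lambda c:np.hypot(*(F-c).T)-21,[0,0],loss='soft_l1').x)
E
cp pics/w7k.png pics/w7k2.png
```

```text
[[19.7, -2.2], [19.2, 4.8], [17.1, 10.4], [16.5, 11.4], [13.9, 14.0], [8.4, 18.2], [6.8, 19.2], [5.7, 19.8], [-4.5, 22.7], [-6.8, 23.4], [-11.5, 24.1], [-13.2, 24.1], [-53.8, 10.0], [-55.1, 8.3], [-55.8, 6.0], [-55.8, -5.9], [-55.1, -8.1], [-54.5, -9.3], [-53.8, -9.8], [-13.8, -24.0], [-9.7, -23.8], [-6.2, -23.2], [5.7, -19.6], [7.9, -18.5], [15.5, -12.8], [16.0, -12.2], [17.6, -9.2], [19.7, -3.7]]
fit [-0.31698809 -0.13006603] 20.228191563057575
fixed r [-1.20881039 -0.26837265]
```

View pics/w7k.png

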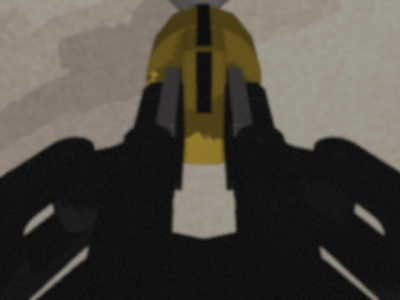

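The knob sits square in the gripper with its pointer along tool +x. Next I'll align it over the shaft.

>>> drive_tool([
  {"fingers": 0,"linear": [0,0,0],"twist": 0.115},
  {"fingers": 0,"linear": [0,0,0],"twist": 0.115},
  {"fingers": 0,"linear": [0,0,0],"twist": 0.115},
  {"fingers": 0,"linear": [0,0,0],"twist": 0.11},
  {"fingers": 0,"linear": [0,0,0],"twist": 0},
])

```text
clock: 15.45
eef_pos: [509.7, -61.3, 198.3]
tool_rot: [3.141, 0.0, 0.462]
force: [-0.7, -0.5, -0.4]
width: 12.1
gripper_force: 58.7
```

>>> drive_tool([
  {"fingers": 0,"linear": [0.025,-0.0125,0.01],"twist": 0},
  {"fingers": 0,"linear": [0.025,-0.0125,0.02],"twist": 0},
  {"fingers": 0,"linear": [0.025,-0.0125,0.02],"twist": 0},
  {"fingers": 0,"linear": [0,0,0.01],"twist": 0},
  {"fingers": 0,"linear": [0,0,0],"twist": 0},
])

```text
clock: 15.87
eef_pos: [558.8, 8.1, 135.8]
tool_rot: [-3.139, 0.004, 0.471]
force: [-1.1, 0.0, -1.4]
width: 12.4
gripper_force: 58.7
```

>>> drive_tool([
  {"fingers": 0,"linear": [0,0,0],"twist": 0},
  {"fingers": 0,"linear": [0,0,0],"twist": 0},
  {"fingers": 0,"linear": [0,0,0],"twist": 0},
])

```text
clock: 16.12
eef_pos: [560.2, 5.1, 139.4]
tool_rot: [3.141, -0.001, 0.464]
force: [-0.2, -1.0, 0.8]
width: 12.5
gripper_force: 58.7
```

Run:
```python
from h import *
w=cams.get_image('wrist');i=w['color'];s=monitor.read_state();e=np.array(s['eef_pos']);ps=s['tool_rot'][2];print(e,s['tool_rot'])
X=np.array([np.cos(ps),np.sin(ps)]);Y=np.array([np.sin(ps),-np.cos(ps)])
h=cv2.cvtColor(i,cv2.COLOR_BGR2HSV);m=cv2.inRange(h,(20,90,30),(38,255,255));m[:200]=0
m[:, :230]=0;m[:,420:]=0
c=max(cv2.findContours(m,0,1)[0],key=cv2.contourArea)[:,0];hull=cv2.convexHull(c)[:,0]
P=np.array([onz(w,q,e[2]-29.8)[:2] for q in hull.astype(float)]);F=P[((P-e[:2])@X)>5]
A=np.c_[2*F,np.ones(len(F))];x=np.linalg.lstsq(A,(F**2).sum(1),rcond=None)[0];print('knob underside c',x[:2],np.sqrt(x[2]+x[:2]@x[:2]))
d=np.array([559.6,5.0])-e[:2];print('move tool xy',d@X,d@Y)
for nm in('side','scene'):
    q=cams.get_image(nm);h=cv2.cvtColor(q['color'],cv2.COLOR_BGR2HSV);m=cv2.inRange(h,(22,120,40),(36,255,255))
    u=proj(q,e+[0,0,-18]);p=np.argwhere(m)[:,::-1];p=p[(abs(p-u)<30).all(1)];print(nm,'knob',p.min(0),p.max(0),'hub lower limb',onz(q,((p[:,0].min()+p[:,0].max())/2,p[:,1].max()),e[2]-29.8)[:2], 'ctr col hit',onz(q,((p[:,0].min()+p[:,0].max())/2,u[1]),e[2]-18))
```

```text
[560.28168424   5.38192594 139.44593109] [ 3.14070438e+00 -1.41622031e-03  4.64337936e-01]
knob underside c [559.69591786   4.17517022] 21.71340784345004
move tool xy -0.7805445758214936 0.03620766721050368
side knob [316 235] [333 255] hub lower limb [555.83717943 -12.0633864 ] ctr col hit [560.29934616   5.37786597 121.44593109]
scene knob [292 241] [307 259] hub lower limb [572.60663978 -12.97328905] ctr col hit [560.97298266   5.80349819 121.44593109]
```

>>> drive_tool([
  {"fingers": 0,"linear": [-0.0003,0,0.005],"twist": 0},
  {"fingers": 0,"linear": [0,0,0.004],"twist": 0},
  {"fingers": 0,"linear": [0,0,0.002],"twist": 0},
  {"fingers": 0,"linear": [0,0,0.002],"twist": 0},
  {"fingers": 0,"linear": [0,0,0],"twist": 0},
])

```text
clock: 16.68
eef_pos: [559.3, 6.5, 124.7]
tool_rot: [-3.141, 0.001, 0.466]
force: [0.2, 0.0, 0.1]
width: 12.9
gripper_force: 58.7
```

>>> drive_tool([
  {"fingers": 0,"linear": [0,0,0.002],"twist": 0},
  {"fingers": 0,"linear": [0,0,0.002],"twist": 0},
  {"fingers": 0,"linear": [0,0,0],"twist": 0},
])

```text
clock: 16.93
eef_pos: [559.5, 6.4, 120.9]
tool_rot: [-3.141, 0.001, 0.466]
force: [0.3, -1.6, -1.2]
width: 12.3
gripper_force: 58.7
```

>>> drive_tool([
  {"fingers": 0,"linear": [0,0,0.003],"twist": 0},
  {"fingers": 0,"linear": [0,0,0.003],"twist": 0},
  {"fingers": 0,"linear": [0,0,0.002],"twist": 0},
  {"fingers": 0,"linear": [0,0,0],"twist": 0},
])

```text
clock: 17.27
eef_pos: [559.5, 6.4, 112.8]
tool_rot: [-3.142, 0.001, 0.466]
force: [-0.8, -2.4, -1.5]
width: 12.5
gripper_force: 58.7
```

>>> drive_tool([
  {"fingers": 0,"linear": [0,0,0.002],"twist": 0},
  {"fingers": 0,"linear": [0,0,0.002],"twist": 0},
  {"fingers": 0,"linear": [0,0,0],"twist": 0},
])

```text
clock: 17.52
eef_pos: [559.7, 6.3, 109.3]
tool_rot: [-3.142, 0.0, 0.466]
force: [-2.9, -0.8, 3.9]
width: 12.7
gripper_force: 59.4
```

>>> drive_tool([
  {"fingers": 0,"linear": [0,0,0.002],"twist": 0},
  {"fingers": 0,"linear": [0,0,0.002],"twist": 0},
  {"fingers": 0,"linear": [0,0,0],"twist": 0},
])

```text
clock: 17.77
eef_pos: [559.7, 6.3, 105.7]
tool_rot: [-3.142, -0.0, 0.466]
force: [-2.9, -1.4, 6.8]
width: 12.7
gripper_force: 59.7
```

>>> drive_tool([
  {"fingers": 0,"linear": [0,0,0.002],"twist": 0},
  {"fingers": 0,"linear": [0,0,0.002],"twist": 0},
  {"fingers": 0,"linear": [0,0,0],"twist": 0},
])

```text
clock: 18.02
eef_pos: [559.8, 6.3, 103.6]
tool_rot: [-3.141, -0.001, 0.465]
force: [-5.8, -0.8, 20.3]
width: 12.5
gripper_force: 61.5
```

>>> drive_tool([
  {"fingers": 0,"linear": [0,0,0.003],"twist": 0},
  {"fingers": 0,"linear": [0,0,0],"twist": 0},
  {"fingers": 0,"linear": [0,0,0],"twist": 0},
])

```text
clock: 18.27
eef_pos: [559.9, 6.3, 103.2]
tool_rot: [-3.14, -0.003, 0.465]
force: [-11.5, 0.5, 43.6]
width: 12.4
gripper_force: 64.7
```

>>> drive_tool([
  {"fingers": 0,"linear": [0,0,-0.002],"twist": 0},
  {"fingers": 0,"linear": [0,0,0],"twist": 0},
  {"fingers": 0,"linear": [0,0,0],"twist": 0},
  {"fingers": 0,"linear": [0,0,0],"twist": 0},
  {"fingers": 0,"linear": [0,0,0],"twist": 0},
])

```text
clock: 18.68
eef_pos: [559.8, 6.3, 103.4]
tool_rot: [-3.141, -0.002, 0.465]
force: [-8.2, -1.1, 28.7]
width: 12.9
gripper_force: 62.6
```

```bash
python3 -c "
from h import *
print(ctrl.finish_job())"
```

```text
the job is handed in; nothing more can be done
None
```

The job is handed in: the wheel is wound to its end stop, and the knob is fitted on the D-shaft, pressed to the bottom of its travel and still gripped with about 29 N of downward push, at about 19 s of the 61 s allowed.

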